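# Scoop the chestnuts into the bowl on the scale

### The job

Take the small steel scoop and, with the scoop and not the fingers, scoop up all three chestnuts together from the three-sided feed tray, sliding it in at the tray's open side so that they run up against its end wall. Tip them into the steel bowl that stands on the bench scale, leaving that bowl standing where it is, then set the scoop down flat on the bench and let go of it.

Things in the scene. Friction and masses are not known exactly. Their poses are not given: they have to be found in the camera images.
- scoop: Steel scoop, 0.22 kg; origin under the grip's middle, on the underside; x to the open lip, z up. Pan 2 mm thick, lip at x=95 mm, back wall (52 high) at x=-27, side walls at y=+-50 (34 high, 18 near the lip). Upright wooden grip over the pan: x=-27..27, y=-8..8, z=46..108 mm; pinch it across y at z about 85. Chestnuts pass under it. Balances 4 mm ahead of the grip's middle.
- tray: Fixed three-sided aluminium feed tray, 140 x 156 mm; origin under its centre, x from its open side to its end wall, z up. Floor top at z=3 mm, x=-70..70; end wall 48 mm high, inner face at x=66; side walls 33 high, inner faces at y=+-73; open at x=-70. The chestnuts stand near the end wall, within 40 mm of the middle line.
- bowl: Loose steel bowl, 150 mm across the rim, 55 high, base 68 across, 0.45 kg, upright on the pan of the bench scale (pan 70 mm, rim 125 mm above the bench); origin at the centre of its underside, z up. The equal bowl on the bench itself is not meant. The fixed scale (282 x 222 mm) reaches about 190 mm from the bowl's centre towards the robot, lower than the pan.
- chestnut_0: Smooth rigid brown chestnut, 30 mm across, 28 high, 18 g, standing on a flat base 15 mm across; origin at the centre of the base. One of the two next to the end wall. Slippery (friction about 0.25): it slides out of the scoop once that is tilted lip-down beyond 15 to 20 degrees, and stays in while it is level or lip-up.
- chestnut_1: Smooth rigid brown chestnut, 30 mm across, 28 high, 18 g, standing on a flat base 15 mm across; origin at the centre of the base. The other one next to the end wall. Slippery (friction about 0.25): it slides out of the scoop once that is tilted lip-down beyond 15 to 20 degrees, and stays in while it is level or lip-up.
- chestnut_2: Smooth rigid brown chestnut, 30 mm across, 28 high, 18 g, standing on a flat base 15 mm across; origin at the centre of the base. The one in front of those two. Slippery (friction about 0.25): it slides out of the scoop once that is tilted lip-down beyond 15 to 20 degrees, and stays in while it is level or lip-up.
Not all that is in view belongs to the job. What is shaped like the bowl but blue is not meant.

How it is judged:
By the outcome, as a careful person would: the job done as asked, in the order asked, and still so for the second after the job is handed in, with the robot touching nothing.
It also fails if it takes over 61 s, if anything falls off the work surface, if the arm or the gripper's body presses on something with over 40 N, if the wrist force passes 120 N, or if a joint passes its speed limit or range.

### The arm

A 7-joint arm with a two-finger parallel gripper is mounted at the origin on a cart in front of the work surface, level with it; the furniture and walls round the work are solid. World frame = base frame: x ahead of the robot, y to its left, z up, the work surface at z = 0. Lengths are in m, angles in rad, forces in N, time in s.
With the tool pointing down it reaches from about 0.425 to 0.875 m from the base axis. Payload 4.7 kg.
Tool frame: the origin (TCP) lies midway between the tips of the shut fingers; the grasp point (between the pads) lies 19 mm behind it (ctrl.grip_point_offset is the distance from the TCP to the grasp point, in m); z points along the fingers, y is the line along which they close (so a half turn about z gives the same grasp; the last joint's range is limited). The gripper opens to 87 mm and grips with 3 to 60 N. Pads are 19 mm wide; open, the fingers measure 117 mm over their backs; the gripper's body (75 mm by 190 mm) begins 51 mm behind the grasp point.
Start: joints at [1.351, 0.321, -0.07, 1.45, 0.023, 1.371, -0.057], TCP at [0.151, -0.632, 0.223] pointing down, gripper open.
Joint ranges: [-2.86, 2.86], [-0.3, 2.09], [-1.38, 1.24], [0.06, 2.45], [-1.56, 4.7], [0.09, 2.05], [-2.69, 2.69]. Speed limits (rad/s): [2.57, 2.57, 3.14, 3.14, 3.14, 3.14, 3.14].

### API

Orientations are given as a rotation vector (axis times angle).
In Python, from bench import ctrl gives the robot as it stands.
- The arm moves only by the tool move_arm, never from a script. Its argument "increments" is text: rows parted by semicolons, each of 7 numbers parted by spaces: the shift along the world's x, y, z in mm, then the turn, a rotation vector about the world's x, y, z in degrees, then the closure in counts, from 0 (fully open) to 255 (shut). A call has exactly 8 rows; each row shifts and turns the commanded pose from where the row before left it; what a row does not reach is not made up. A row lasts 1/12 s, in which the tool goes at most 41.7 mm and 7.16 degrees, less where a joint would pass 70% of its speed; a pose out of reach is approached as far as the arm can. A call with a gripper value outside its range is refused whole. The fingers move at their own pace and stop on an object; "grip_force" is the grip in N (left out, the last holds). Time passes only in rows, so rows that do not move let the fingers close, or fill a call up. It gives the time, the measured TCP pose, the force, the opening and the grip force at its end, in the units of the state.
- ctrl.get_state(): the state, without advancing time (a new reading comes with each control period).
- ctrl.get_image(name): name is "scene" or "top" or "wrist"; returns a dict with "frame" (400x640x3 uint8, red, green, blue), "depth" (400x640 float32, m along the optical axis (not along the pixel's ray), 0 where there is no reading), "fx", "fy", "cx", "cy" (pixels), "position" and "orientation" of the camera in the world. Camera axes: x right, y down, z forward; pixel columns grow to the right and rows downward; lengths in m; the calibration is good to about 2 mm. A picture is of the moment at which its call begins.
- ctrl.close_job(): hands the job in; it is judged then, once.
Trained networks look in a picture, given as the dict that the camera call returned (one of the last four; its "shot" number tells which), for a name from the list of things; names that differ only in an ending like _2 or _b are one class to them, and where a whole thing is asked for, a point or a joint stands for the part that bears it (a point fixed in the world has none). Each returns a list of dicts, best first, with "score" (0 to 1); they miss things now and then, are a little off and sometimes report something else, mostly with a low value. They report only what shows in the picture. A call takes as long as a camera call. They do not tell look-alikes from the thing itself.
- ctrl.find_in(target, picture): "centre" ([x, y, z] in m, in world coordinates, good to about 4 mm: the middle of the surface that is visible of it).
- ctrl.silhouettes(target, picture): "region" (400x640 bool, what is visible of it).
The state is a dict: "time": time; "joint_positions": joint angles; "qd": joint speeds; "joint_torque": joint torques, N m; "position": TCP position; "tool_rot": TCP orientation; "ft_force": force on the tool from outside, world axes, zero at the start; "torque": the same for the moment, N m; "grip_width": opening from 0.0 (shut) to 1.0 (fully open); "grip_force": force on a finger pad.
Only numpy, scipy, OpenCV 4.12 (cv2) and the standard library are available. Lean on these libraries where they do the work, as an engineer would, in place of code of your own. Each camera call takes 0.05 s, during which the arm holds its last target. There are 200 camera calls.

## Working session

There is one attempt and no reset: what is moved stays moved. The work goes in short steps, Python scripts to look and compute and a tool call to move; the robot and the scene stay as the last step left them, time stands still between calls to the robot, and variables do not carry over. Pictures are saved under pics/ and viewed, at most 13 in all, crops included, and the job is handed in when it is done.

Besides the shell and the picture viewer there is one more tool, called after ">>>" as a command line: name --argument value ..., lists and objects as JSON in quotes. move_arm: Moves the arm, as the interface text tells. Its arguments: {"type":"object","properties":{"increments":{"type":"string"},"grip_force":{"type":"number"}},"required":["increments"]}

```bash
mkdir -p pics; ls; cat > h.py <<'E'
import numpy as np,cv2
from bench import ctrl
from scipy.spatial.transform import Rotation as R
def rot(p):
    o=np.array(p["orientation"],float)
    if o.shape==(3,3): return o
    return R.from_rotvec(o).as_matrix() if o.size==3 else R.from_quat(o).as_matrix()
def cloud(p):
    v,u=np.mgrid[0:400,0:640]; d=p["depth"]
    c=np.stack([(u-p["cx"])/p["fx"]*d,(v-p["cy"])/p["fy"]*d,d],-1)
    return c@rot(p).T+np.array(p["position"])
def save(p,n): cv2.imwrite("pics/"+n,cv2.cvtColor(p["frame"],cv2.COLOR_RGB2BGR))
E
python3 - <<'E'
from h import *
ps={}
for n in("scene","top"):
    p=ctrl.get_image(n);ps[n]=p;save(p,n+"0.png");print(n,p["position"],p["orientation"],p["fx"])
    for t in("scoop","tray","bowl","chestnut_0"):
        for r in ctrl.find_in(t,p)[:4]:
            print(n,t,np.round(r["centre"],3),round(r["score"],2))
s=ctrl.get_state();print(s["time"],s["position"],s["tool_rot"])
a=np.hstack([cv2.imread("pics/scene0.png")]);
E
```

```text
pics
scene [0.0324956  0.72770789 1.00932628] [-0.62992502  2.63809339 -1.14892705] 400.1445641012303
scene scoop [0.432 0.303 0.014] 0.94
scene tray [0.467 0.002 0.005] 0.68
scene bowl [ 0.542 -0.365  0.101] 0.87
scene bowl [ 0.561 -0.666  0.033] 0.63
scene chestnut_0 [ 0.447 -0.032  0.024] 0.59
scene chestnut_0 [ 0.487 -0.041  0.024] 0.45
scene chestnut_0 [ 0.477 -0.     0.02 ] 0.38
top [ 0.33087335 -0.16720927  1.95424666] [-2.15544296  2.19239108 -0.09987147] 488.15859395083646
top scoop [0.438 0.292 0.   ] 0.74
top tray [0.467 0.006 0.003] 0.71
top bowl [ 0.556 -0.642  0.019] 0.94
top bowl [ 0.535 -0.34   0.088] 0.84
top chestnut_0 [ 0.49  -0.043  0.026] 0.54
top chestnut_0 [ 0.446 -0.047  0.025] 0.52
top chestnut_0 [ 0.481 -0.005  0.021] 0.45
0.5 [ 0.15059099 -0.6322988   0.22252545] [-3.12009704e+00 -3.66513286e-01  2.83921586e-05]
```

View pics/scene0.png

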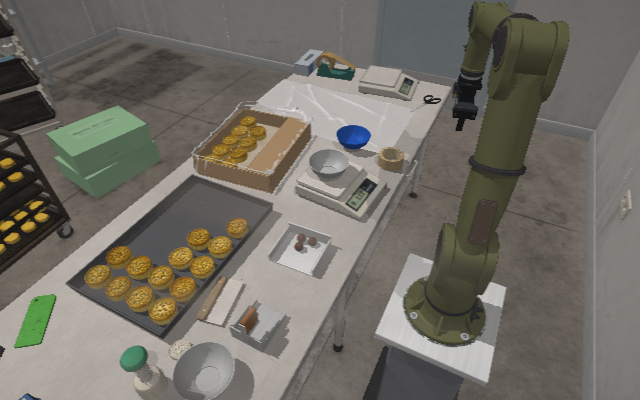

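View pics/top0.png

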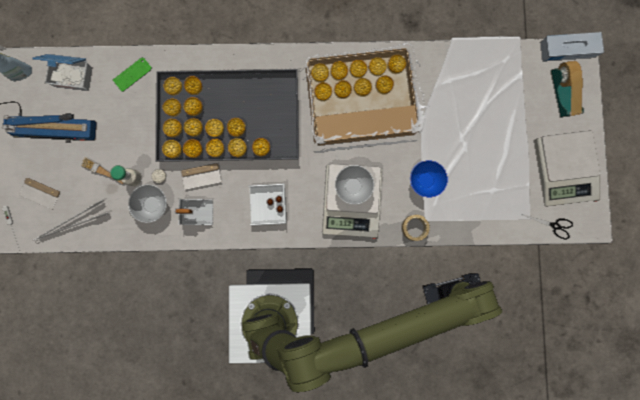

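Top view: the scoop is at (195,212) with its lip to the right (-y) and its grip at (184,211). The tray is at (267,205), with three chestnuts near its right-hand (-y) end, so its open side should face the scoop.

Three bowls are in view: the steel one on the scale (354,185), a steel one on the bench (149,203) and a blue one (429,179). The one on the scale is meant. Next I'll measure and confirm in a crop.

```bash
python3 - <<'E'
from h import *
p=ctrl.get_image("scene");q=ctrl.get_image("top")
for n,P in(("scene",p),("top",q)):
    C=cloud(P)
    for t in("scoop","tray","bowl"):
        for s in ctrl.silhouettes(t,P)[:2]:
            m=s["region"]&(P["depth"]>0);X=C[m]
            r=cv2.minAreaRect(X[:,:2].astype(np.float32)*1000)
            z=X[:,2];print(n,t,round(s["score"],2),m.sum(),"rect",np.round(r[0]),np.round(r[1]),round(r[2],1),"z",np.round(np.percentile(z,[2,50,98]),3))
            if t=="scoop":
                k=z>0.09; print(" grip top",k.sum(),np.round(X[k].mean(0),4),np.round(np.ptp(X[k],0),3))
                k=z>0.06; r=cv2.minAreaRect(X[k][:,:2].astype(np.float32)*1000);print(" grip",r)
            if t=="tray":
                k=z>0.042;print(" endwall top",k.sum(),np.round(X[k].mean(0),4)); 
                if k.sum()>3: print(np.round(np.polyfit(X[k][:,0],X[k][:,1],1),4),np.round(np.ptp(X[k],0),3))
            if t=="bowl":
                k=z>z.max()-0.006;c=cv2.minEnclosingCircle(X[k][:,:2].astype(np.float32)*1000);print(" rim",c)
    for s in ctrl.silhouettes("chestnut_0",P)[:5]:
        X=C[s["region"]&(P["depth"]>0)];print("nut",round(s["score"],2),len(X),np.round(X.mean(0),3))
F=cv2.cvtColor(p["frame"],cv2.COLOR_RGB2BGR)[140:380,170:400]
cv2.imwrite("pics/crop1.png",cv2.resize(F,None,fx=2.5,fy=2.5,interpolation=cv2.INTER_CUBIC))
s=ctrl.get_state();print(R.from_rotvec(s["tool_rot"]).as_matrix().round(3))
E
```

```text
scene scoop 0.89 1702 rect [454. 288.] [128. 125.] 89.3 z [-0.002  0.014  0.108]
 grip top 177 [0.4408 0.3261 0.1038] [0.02  0.056 0.021]
 grip ((444.236328125, 323.67706298828125), (21.401569366455078, 57.02092361450195), 1.5590049028396606)
scene scoop 0.61 2034 rect [477. -16.] [178. 188.] 2.5 z [-0.001  0.004  0.047]<stdin>:11: RuntimeWarning: Mean of empty slice.
  ret = um.true_divide(
Traceback (most recent call last):
ValueError: zero-size array to reduction operation maximum which has no identity
```

```bash
python3 - <<'E'
from h import *
p=ctrl.get_image("scene");q=ctrl.get_image("top")
def rect(l,X):
    if len(X)<5: return print(l,len(X))
    r=cv2.minAreaRect(X[:,:2].astype(np.float32)*1000);print(l,len(X),np.round(r[0],1),np.round(r[1],1),round(r[2],1))
for n,P in(("scene",p),("top",q)):
    C=cloud(P)
    def box(a,b,c,d,z0,z1): 
        k=(C[...,0]>a)&(C[...,0]<b)&(C[...,1]>c)&(C[...,1]<d)&(C[...,2]>z0)&(C[...,2]<z1)&(P["depth"]>0); return C[k]
    print(n)
    rect("scoop grip",box(.36,.53,.2,.38,.09,.12)); rect("scoop walls",box(.36,.53,.2,.38,.012,.053))
    rect("tray walls",box(.37,.57,-.12,.1,.026,.055)); E=box(.37,.57,-.12,.1,.040,.055); rect("tray end",E)
    if len(E)>5: print(" slope dy/dx",np.polyfit(E[:,0],E[:,1],1).round(3))
    rect("tray all>2mm",box(.37,.57,-.12,.1,.0022,.06))
    rect("bowl rim",box(.40,.66,-.46,-.24,.119,.135))
    for s in ctrl.silhouettes("chestnut_0",P)[:5]:
        X=C[s["region"]&(P["depth"]>0)];print("nut",round(s["score"],2),len(X),np.round(X.mean(0),3))
F=cv2.cvtColor(p["frame"],cv2.COLOR_RGB2BGR)[140:380,170:400]
cv2.imwrite("pics/crop1.png",cv2.resize(F,None,fx=2.5,fy=2.5,interpolation=cv2.INTER_CUBIC))
s=ctrl.get_state();print(R.from_rotvec(s["tool_rot"]).as_matrix().round(3))
E
```

```text
scene
scoop grip 178 [442.  324.3] [56.7 19. ] 85.8
scoop walls 503 [443.1 289.8] [124.6 104.8] 88.5
tray walls 433 [468.    3.7] [159.7 146. ] 1.7
tray end 106 [471.2 -62.8] [157.3  11.4] 0.6
 slope dy/dx [ 0.034 -0.077]
tray all>2mm 1808 [470.4  -8.3] [199.  216.3] 0.1
bowl rim 143 [ 531.2 -331.1] [146.8 149.4] 2.6
nut 0.51 72 [ 0.448 -0.039  0.021]
nut 0.46 52 [ 0.486 -0.034  0.023]
nut 0.39 53 [0.474 0.    0.024]
nut 0.35 2003 [0.47  0.    0.011]
top
scoop grip 61 [441.5 318.4] [14.7 55.9] 2.9
scoop walls 148 [456.3 291.1] [141.9 176.8] 5.2
tray walls 203 [465.7   2.9] [158.1 140.6] 2.3
tray end 60 [467.4  -5.4] [157.5 126.1] 0.8
 slope dy/dx [ 0.074 -0.093]
tray all>2mm 1239 [470.   -9.4] [220.9 197.3] 89.2
bowl rim 126 [ 529.4 -335.2] [143.9 145.2] 88.5
nut 0.62 41 [ 0.447 -0.045  0.026]
nut 0.54 22 [ 0.486 -0.041  0.028]
nut 0.47 22 [ 0.477 -0.006  0.026]
[[ 0.973  0.232 -0.   ]
 [ 0.232 -0.973 -0.   ]
 [-0.     0.    -1.   ]]
```

View pics/crop1.png

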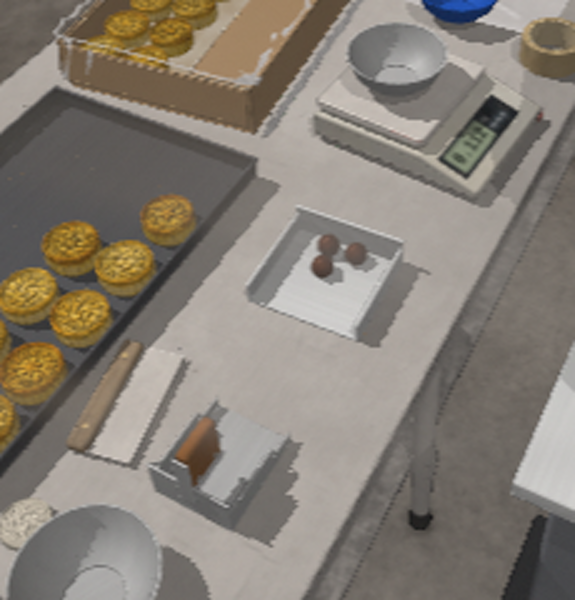

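The crop shows the scoop at (220,460) with its lip towards the tray. The tray at (325,270) is open on the scoop's side, with the three chestnuts at its far wall (330,255). The steel bowl on the scale is at (397,58). I'll travel to above the scoop.

>>> move_arm --increments "25 27.3 0 0 0 2.5 0;25 27.3 0 0 0 2.5 0;25 27.3 0 0 0 2.5 0;25 27.3 0 0 0 2.5 0;25 27.3 0 0 0 2.5 0;25 27.3 0 0 0 2.5 0;25 27.3 0 0 0 2.5 0;25 27.3 0 0 0 2.5 0"

```text
time: 1.52
position: [0.3515, -0.4125, 0.2229]
tool_rot: [3.007, 0.905, 0.0]
ft_force: [0.7, -0.2, -0.1]
grip_width: 0.997
grip_force: 0.0
```

>>> move_arm --increments "25 27.3 0 0 0 2.5 0;25 27.3 0 0 0 2.5 0;25 27.3 0 0 0 2.5 0;25 27.3 0 0 0 2.5 0;25 27.3 0 0 0 2.5 0;25 27.3 0 0 0 2.5 0;-3.6 35.8 0 0 0 2.5 0;-3.6 35.8 0 0 0 2.5 0"

```text
time: 2.18
position: [0.4943, -0.1765, 0.2221]
tool_rot: [-2.803, -1.416, -0.001]
ft_force: [-0.3, 0.7, 0.4]
grip_width: 0.999
grip_force: 0.0
```

>>> move_arm --increments "-3.6 35.8 0 0 0 2.5 0;-3.6 35.8 0 0 0 2.5 0;-3.6 35.8 0 0 0 2.5 0;-3.6 35.8 0 0 0 2.5 0;-3.6 35.8 0 0 0 2.5 0;-3.6 35.8 0 0 0 2.5 0;-3.6 35.8 0 0 0 2.5 0;-3.6 35.8 0 0 0 2.5 0"

```text
time: 2.85
position: [0.4642, 0.1095, 0.223]
tool_rot: [2.516, 1.879, 0.001]
ft_force: [1.2, 0.3, -0.8]
grip_width: 1.005
grip_force: 0.0
```

>>> move_arm --increments "-3.6 35.8 0 0 0 2.5 0;-3.6 35.8 0 0 0 2.5 0;-3.6 35.8 0 0 0 2.5 0;-3.6 35.8 0 0 0 2.5 0;-3.6 35.8 0 0 0 2.5 0;-3.6 35.8 0 0 0 2.5 0;0 0 0 0 0 0 0;0 0 0 0 0 0 0"

```text
time: 3.52
position: [0.4414, 0.3253, 0.2226]
tool_rot: [-2.245, -2.195, -0.0]
ft_force: [0.5, -0.6, -0.3]
grip_width: 1.002
grip_force: 0.0
```

```bash
python3 - <<'E'
from h import *
s=ctrl.get_state();print(s["time"],s["position"],R.from_rotvec(s["tool_rot"]).as_matrix().round(3),s["joint_positions"])
P=ctrl.get_image("wrist");save(P,"w1.png");C=cloud(P)
k=(C[...,2]>.085)&(C[...,2]<.115)&(P["depth"]>0)&(abs(C[...,0]-.442)<.1)&(abs(C[...,1]-.322)<.1);X=C[k]
print(len(X));
if len(X)>5: print(cv2.minAreaRect(X[:,:2].astype(np.float32)*1000),np.percentile(X[:,2],[5,50,98]))
k=(C[...,2]>.012)&(C[...,2]<.055)&(P["depth"]>0)&(abs(C[...,0]-.442)<.09)&(C[...,1]>.18)&(C[...,1]<.37);X=C[k]
if len(X)>5: print(cv2.minAreaRect(X[:,:2].astype(np.float32)*1000))
E
```

```text
3.5167 [0.44143408 0.32531647 0.22256059] [[ 0.023  1.    -0.001]
 [ 1.    -0.023  0.001]
 [ 0.001 -0.001 -1.   ]] [ 0.22285123  0.22300563 -1.0237579   1.67847847  0.19290565  1.34951068
 -0.85508602]
1220
((443.43243408203125, 320.1930236816406), (55.94656753540039, 19.463939666748047), 89.0210952758789) [0.09843053 0.1072604  0.10921231]
((442.3948059082031, 285.72003173828125), (125.0476303100586, 102.57310485839844), 88.46576690673828)
```

View pics/w1.png

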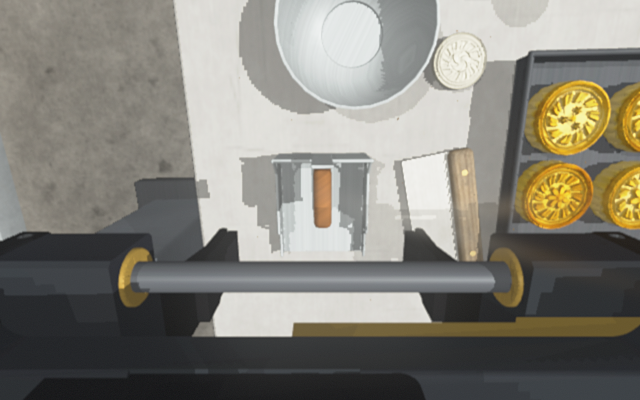

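The wrist view shows the grip at about (322,197), lying between the open fingers. The measured grip centre is (443,320) mm and its yaw matches the tool. Now descend and grip.

>>> move_arm --increments "0.5 -1.5 -25 0 0 0 0;0.5 -1.5 -25 0 0 0 0;0.5 -1 -25 0 0 0 0;0 -1 -25 0 0 0 0;0 0 -25 0 0 0 0;0 0 -18 0 0 0 0;0 0 -13.5 0 0 0 0;0 0 0 0 0 0 0"

```text
time: 4.23
position: [0.4439, 0.3145, 0.0635]
tool_rot: [2.255, 2.187, -0.008]
ft_force: [-0.2, -0.7, -0.9]
grip_width: 0.997
grip_force: 0.0
```

>>> move_arm --increments "0 0 0 0 0 0 255;0 0 0 0 0 0 255;0 0 0 0 0 0 255;0 0 0 0 0 0 255;0 0 0 0 0 0 255;0 0 0 0 0 0 255;0 0 0 0 0 0 255;0 0 0 0 0 0 255" --grip_force 50

```text
time: 4.9
position: [0.4445, 0.3177, 0.0662]
tool_rot: [2.252, 2.19, 0.0]
ft_force: [-0.2, 0.3, 0.6]
grip_width: 0.48
grip_force: 0.0
```

>>> move_arm --increments "0 0 0 0 0 0 255;0 0 0 0 0 0 255;0 0 0 0 0 0 255;0 0 0 0 0 0 255;0 0 0 0 0 0 255;0 0 0 0 0 0 255;0 0 0 0 0 0 255;0 0 0 0 0 0 255"

```text
time: 5.57
position: [0.4442, 0.3178, 0.066]
tool_rot: [-2.252, -2.19, 0.0]
ft_force: [-1.0, 0.2, -0.7]
grip_width: 0.181
grip_force: 50.0
```

```bash
python3 - <<'E'
from h import *
s=ctrl.get_state();print(s["time"],s["position"],R.from_rotvec(s["tool_rot"]).as_matrix().round(4),s["joint_positions"],s["grip_width"],s["grip_force"],s["ft_force"])
E
```

```text
5.5667 [0.44421381 0.31775679 0.06603259] [[ 2.780e-02  9.996e-01 -3.000e-04]
 [ 9.996e-01 -2.780e-02 -0.000e+00]
 [-0.000e+00 -3.000e-04 -1.000e+00]] [ 0.13939214  0.38658704 -0.94495236  1.86158881  0.35488049  1.07358342
 -0.97155594] 0.18110047040085997 49.99998763203621 [-0.97793584  0.24942485 -0.66838188]
```

The scoop is gripped: the opening is 15.8 mm and the force 50 N. Next I'll lift it, move to the tray's open side and align the yaw.

>>> move_arm --increments "0 0 6 0 0 0 255;0 0 14 0 0 0 255;2 -15 5 0 0 0.4 255;3.6 -25 0 0 0 0.8 255;3.6 -30 0 0 0 0.8 255;3.6 -30 0 0 0 0.8 255;3 -25 0 0 0 0.6 255;2 -15 0 0 0 0 255"

```text
time: 6.23
position: [0.4632, 0.174, 0.092]
tool_rot: [2.188, 2.251, -0.001]
ft_force: [1.0, 0.1, -3.0]
grip_width: 0.177
grip_force: 50.0
```

>>> move_arm --increments "0 0 0 0 0 0 255;0 0 0 0 0 0 255;0 0 0 0 0 0 255;0 0 0 0 0 0 255;0 0 0 0 0 0 255;0 0 0 0 0 0 255;0 0 0 0 0 0 255;0 0 0 0 0 0 255"

```text
time: 6.9
position: [0.4621, 0.1781, 0.091]
tool_rot: [-2.185, -2.257, 0.0]
ft_force: [0.4, -0.3, -2.3]
grip_width: 0.179
grip_force: 50.0
```

```bash
python3 - <<'E'
from h import *
s=ctrl.get_state();print(s["time"],s["position"],R.from_rotvec(s["tool_rot"]).as_matrix().round(4),s["joint_positions"],s["ft_force"])
P=ctrl.get_image("scene");C=cloud(P);save(P,"s2.png")
def box(a,b,c,d,z0,z1): return C[(C[...,0]>a)&(C[...,0]<b)&(C[...,1]>c)&(C[...,1]<d)&(C[...,2]>z0)&(C[...,2]<z1)&(P["depth"]>0)]
def rect(l,X): print(l,len(X),cv2.minAreaRect(X[:,:2].astype(np.float32)*1000) if len(X)>5 else "")
rect("scoop",box(.38,.56,.078,.24,.02,.075)); rect("pan",box(.38,.56,.05,.24,.02,.035))
rect("tray",box(.37,.57,-.12,.078,.026,.055))
X=box(.42,.5,.085,.15,.02,.033);print("pan z",X[:,2].mean(),np.polyfit(X[:,1],X[:,2],1))
F=cv2.imread("pics/s2.png")[190:370,200:400];cv2.imwrite("pics/s2c.png",cv2.resize(F,None,fx=3,fy=3,interpolation=cv2.INTER_CUBIC))
E
```

```text
6.9 [0.46208793 0.17812416 0.09103677] [[-3.220e-02  9.995e-01 -2.000e-04]
 [ 9.995e-01  3.220e-02  1.000e-04]
 [ 1.000e-04 -2.000e-04 -1.000e+00]] [ 0.48213325  0.21257846 -0.97648784  1.95727168  0.20010733  1.07263047
 -0.54814142] [ 0.37018108 -0.2871662  -2.31210682]
scoop 761 ((462.9080505371094, 149.6151885986328), (102.08002471923828, 125.92133331298828), 0.9715563058853149)
pan 360 ((452.1807861328125, 129.79885864257812), (178.33563232421875, 106.25076293945312), 79.05599975585938)
tray 375 ((467.7383728027344, 5.073631286621094), (159.45249938964844, 143.30397033691406), 2.315095901489258)
pan z 0.02684003711147748 [0.00065925 0.02675543]
```

View pics/s2c.png

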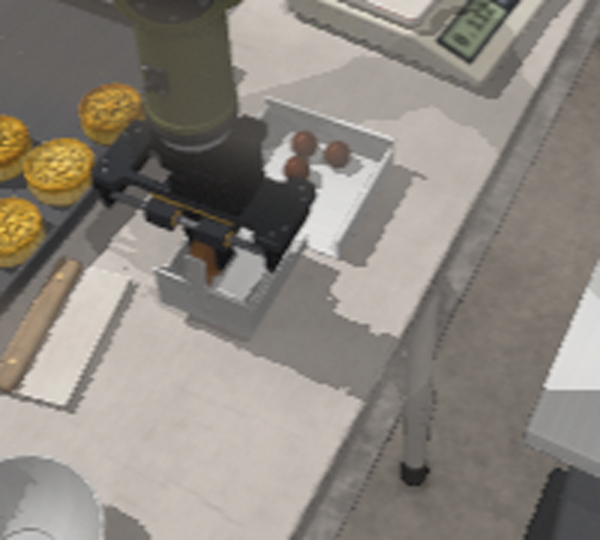

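The crop shows the scoop level in the gripper, in line with the tray's open side, with the chestnuts at (303,143), (337,153) and (296,168). The lip has about 150 mm to go to the end wall. Lowering and entering.

>>> move_arm --increments "0 0 -8 0 0 0 255;0 0 -8 0 0 0 255;0 0 -4 0 0 0 255;0 0 0 0 0 0 255;0.5 -14 0 0 0 0 255;0.6 -18 0 0 0 0 255;0.1 -4 0 0 0 0 255;0 0 0 0 0 0 255"

```text
time: 7.62
position: [0.4636, 0.1402, 0.0709]
tool_rot: [2.189, 2.252, -0.001]
ft_force: [-0.2, -0.2, -2.4]
grip_width: 0.182
grip_force: 50.0
```

>>> move_arm --increments "0 0 0 0 0 0 255;0 0 -0.6 0.4 0 0 255;0 0 -0.6 0.4 0 0 255;0 0 -0.3 0 0 0 255;0 0 0 0 0 0 255;0 0 0 0 0 0 255;0 0 0 0 0 0 255;0 0 0 0 0 0 255"

```text
time: 8.28
position: [0.4639, 0.1425, 0.0701]
tool_rot: [-2.179, -2.25, -0.018]
ft_force: [-0.2, 3.5, 5.5]
grip_width: 0.185
grip_force: 50.0
```

>>> move_arm --increments "0.3 -8 0 0 0 0 255;0.4 -12 0 0 0 0 255;0.2 -6 0 0 0 0 255;0.2 -5 0 0 0 0 255;0.2 -5 0 0 0 0 255;0.2 -5 0 0 0 0 255;0.2 -5 0 0 0 0 255;0.2 -5 0 0 0 0 255"

```text
time: 8.95
position: [0.4661, 0.0907, 0.0701]
tool_rot: [-2.18, -2.249, -0.018]
ft_force: [0.2, 2.8, 6.1]
grip_width: 0.181
grip_force: 50.0
```

>>> move_arm --increments "0.2 -5 0 0 0 0 255;0.2 -5 0 0 0 0 255;0.2 -5 0 0 0 0 255;0.2 -5 0 0 0 0 255;0.2 -5 0 0 0 0 255;0.1 -5 0 0 0 0 255;0 0 0 0 0 0 255;0 0 0 0 0 0 255"

```text
time: 9.62
position: [0.467, 0.0596, 0.0698]
tool_rot: [-2.182, -2.249, -0.016]
ft_force: [1.4, 0.5, 4.6]
grip_width: 0.18
grip_force: 50.0
```

```bash
python3 - <<'E'
from h import *
s=ctrl.get_state();print(s["time"],s["position"],s["ft_force"],s["joint_positions"])
P=ctrl.get_image("scene");C=cloud(P);save(P,"s3.png")
for r in ctrl.find_in("chestnut_0",P)[:4]: print(np.round(r["centre"],3),r["score"])
F=cv2.imread("pics/s3.png")[200:300,240:370];cv2.imwrite("pics/s3c.png",cv2.resize(F,None,fx=5,fy=5,interpolation=cv2.INTER_CUBIC))
E
```

```text
9.6167 [0.46704196 0.0595651  0.06984648] [1.38906913 0.48242245 4.59464125] [ 0.69851912  0.16093017 -0.91745265  2.03490434  0.13649695  1.00870147
 -0.2546843 ]
```

View pics/s3c.png

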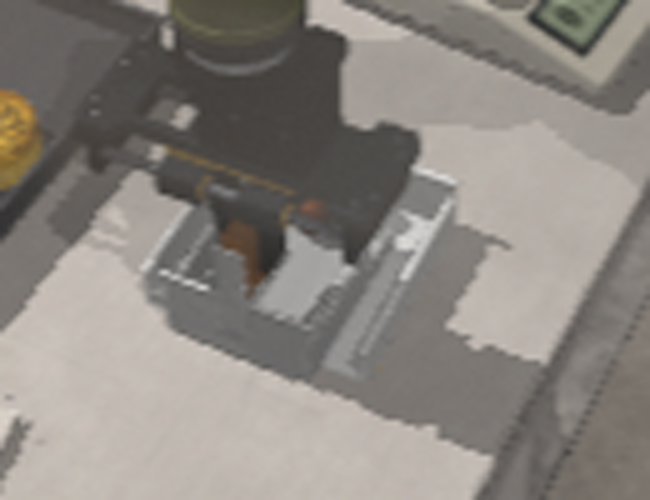

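The scoop sits between the tray's side walls, and one chestnut shows at (313,208) behind the finger. About 32 mm to go.

>>> move_arm --increments "0.1 -4 0 0 0 0 255;0.1 -4 0 0 0 0 255;0.1 -4 0 0 0 0 255;0.1 -4 0 0 0 0 255;0.1 -4 0 0 0 0 255;0.1 -3 0 0 0 0 255;0 0 0 0 0 0 255;0 0 0 0 0 0 255"

```text
time: 10.38
position: [0.4676, 0.0384, 0.07]
tool_rot: [-2.179, -2.25, -0.018]
ft_force: [1.3, 2.5, 5.5]
grip_width: 0.181
grip_force: 50.0
```

>>> move_arm --increments "0.1 -2 0 0 0 0 255;0 -2 0 0 0 0 255;0 -1 0 0 0 0 255;0 0 0 0 0 0 255;0 0 0 0 0 0 255;0 0 0 0 0 0 255;0 0 0 0 0 0 255;0 0 0 0 0 0 255"

```text
time: 11.05
position: [0.4677, 0.0339, 0.0701]
tool_rot: [-2.179, -2.25, -0.019]
ft_force: [1.2, 3.6, 5.9]
grip_width: 0.179
grip_force: 50.0
```

>>> move_arm --increments "0 -2 0 0 0 0 255;0 -1 0 0 0 0 255;0 -1 0 0 0 0 255;0 0 0 0 0 0 255;0 0 0 0 0 0 255;0 0 0 0 0 0 255;0 0 0 0 0 0 255;0 0 0 0 0 0 255"

```text
time: 11.72
position: [0.4677, 0.0301, 0.0701]
tool_rot: [-2.178, -2.25, -0.019]
ft_force: [-0.3, 4.1, 6.8]
grip_width: 0.18
grip_force: 50.0
```

>>> move_arm --increments "0 -1 0 0 0 0 255;0 -1 0 0 0 0 255;0 0 0 0 0 0 255;0 0 0 0 0 0 255;0 0 0 0 0 0 255;0 0 0 0 0 0 255;0 0 0 0 0 0 255;0 0 0 0 0 0 255"

```text
time: 12.38
position: [0.4677, 0.0299, 0.0704]
tool_rot: [-2.176, -2.25, -0.021]
ft_force: [-0.3, 8.0, 8.3]
grip_width: 0.177
grip_force: 50.0
```

```bash
python3 - <<'E'
from h import *
s=ctrl.get_state();print(s["time"],s["position"],s["ft_force"])
for n in("scene","top"):
    P=ctrl.get_image(n);C=cloud(P);save(P,n+"4.png")
    for r in ctrl.find_in("chestnut_0",P)[:4]: print(n,np.round(r["centre"],3),r["score"])
F=cv2.imread("pics/scene4.png")[200:290,240:350];G=cv2.imread("pics/top4.png")[160:250,215:325]
cv2.imwrite("pics/c4.png",np.hstack([cv2.resize(f,(396,324),interpolation=cv2.INTER_CUBIC) for f in(F,G)]))
E
```

```text
12.3833 [0.46767677 0.02987121 0.07035843] [-0.27463058  7.98871427  8.28145573]
scene [ 0.456 -0.012  0.027] 0.44
top [ 0.462 -0.02   0.028] 0.61
top [ 0.448 -0.051  0.023] 0.44
top [ 0.477 -0.023  0.007] 0.28
```

View pics/c4.png

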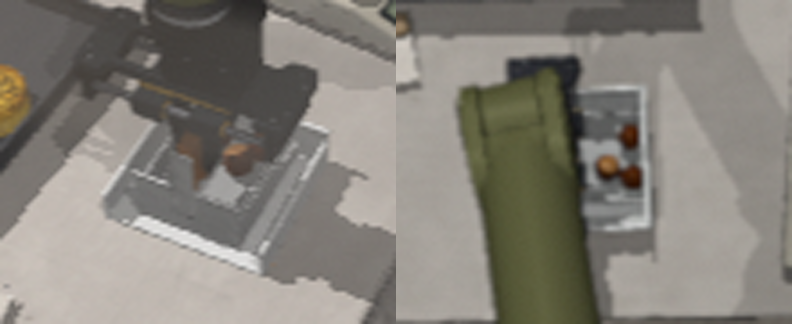

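The right half (top view) shows two chestnuts at the end wall, at (629,135) and (630,175), and one at (607,165), all between the scoop's side walls. Travel stopped with the push force rising at about the expected depth, so the lip is under the chestnuts and at the wall. Now I'll tilt lip-up while backing off and lift.

>>> move_arm --increments "0 2 0.3 -0.5 0 0 255;0 2 1 -1 0 0 255;0 2 1 -1 0 0 255;0 2 1 -1 0 0 255;0 2.2 1 -1.2 0 0 255;0 2.4 1 -1.2 0 0 255;0 2.4 1 -1.2 0 0 255;0 2.4 1 -1.2 0 0 255"

```text
time: 13.25
position: [0.4656, 0.0433, 0.0756]
tool_rot: [2.122, 2.188, -0.149]
ft_force: [0.0, 0.1, -2.4]
grip_width: 0.181
grip_force: 50.0
```

>>> move_arm --increments "0 2.4 1 -1.2 0 0 255;0 2.4 1 -1.2 0 0 255;0 2.4 1.5 -1.2 0 0 255;0 2 3 -1.2 0 0 255;0 0 6 0 0 0 255;0 0 10 0 0 0 255;0 0 10 0 0 0 255;0 0 10 0 0 0 255"

```text
time: 13.92
position: [0.4671, 0.0526, 0.1203]
tool_rot: [2.077, 2.141, -0.231]
ft_force: [0.1, 0.0, -1.3]
grip_width: 0.178
grip_force: 50.0
```

```bash
python3 - <<'E'
from h import *
s=ctrl.get_state();print(s["time"],s["position"],s["ft_force"],R.from_rotvec(s["tool_rot"]).as_matrix().round(3)[:,2],s["joint_positions"])
for n in("scene","top"):
    P=ctrl.get_image(n);C=cloud(P);save(P,n+"5.png")
    for r in ctrl.find_in("chestnut_0",P)[:4]: print(n,np.round(r["centre"],3),r["score"])
F=cv2.imread("pics/scene5.png")[200:290,240:350];G=cv2.imread("pics/top5.png")[160:250,215:325]
cv2.imwrite("pics/c5.png",np.hstack([cv2.resize(f,(396,324),interpolation=cv2.INTER_CUBIC) for f in(F,G)]))
E
```

```text
13.9167 [0.46707891 0.05259565 0.12031432] [ 0.08980431  0.03778423 -1.34007862] [-0.    -0.213 -0.977] [ 0.55511546  0.13576994 -0.92732907  1.95982988  0.33156756  1.20005182
 -0.4782791 ]
top [ 0.494 -0.03   0.096] 0.63
top [0.47  0.006 0.067] 0.61
```

View pics/c5.png

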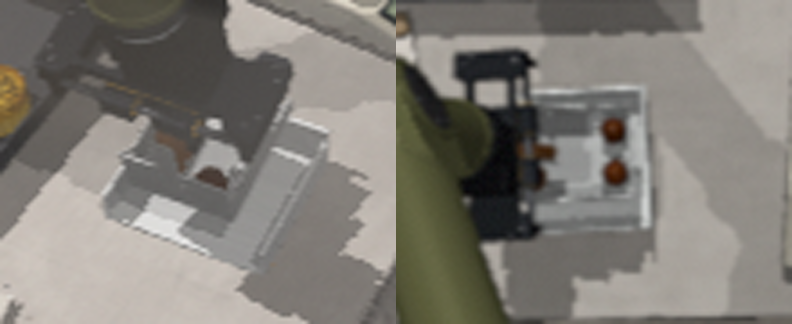

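All three chestnuts ride in the scoop. In the top view two are near the lip at (613,130) and (615,172), and one is by the grip at (535,178). I'll tilt up further, then lift and carry.

>>> move_arm --increments "0 0 10 -1.5 0 0 255;0 0 15 -1.5 0 0 255;0 0 18 -1.5 0 0 255;0 0 18 -1.5 0 0 255;0 0 18 0 0 0 255;1 -4 18 0 0 0 255;2 -8 18 0 0 0 255;3 -12 12 0 0 0 255"

```text
time: 14.78
position: [0.4733, 0.0303, 0.2476]
tool_rot: [2.016, 2.085, -0.333]
ft_force: [0.6, -0.3, -2.7]
grip_width: 0.177
grip_force: 50.0
```

>>> move_arm --increments "4 -16 8 0 0 0 255;4 -20 0 0 0 0 255;4 -20 0 0 0 0 255;4 -20 0 0 0 0 255;4 -20 0 0 0 0 255;4 -20 0 0 0 0 255;4 -20 0 0 0 0 255;4 -20 0 0 0 0 255"

```text
time: 15.45
position: [0.5047, -0.1278, 0.2536]
tool_rot: [2.019, 2.083, -0.337]
ft_force: [-0.1, -0.3, -1.9]
grip_width: 0.184
grip_force: 50.0
```

>>> move_arm --increments "4 -20 0 0 0 0 255;4 -20 0 0 0 0 255;4 -20 0 0 0 0 255;4 -18 0 0 0 0 255;4 -15 0 0 0 0 255;4 -11 0 0 0 0 255;3 -7 0 0 0 0 255;2 -3 0 0 0 0 255"

```text
time: 16.12
position: [0.5343, -0.2417, 0.254]
tool_rot: [2.02, 2.082, -0.335]
ft_force: [-0.9, 0.0, -2.4]
grip_width: 0.183
grip_force: 50.0
```

```bash
python3 - <<'E'
from h import *
s=ctrl.get_state();M=R.from_rotvec(s["tool_rot"]).as_matrix();print(s["time"],s["position"],s["ft_force"],M.round(3)[:,2],s["joint_positions"])
for n in("scene","top"):
    P=ctrl.get_image(n);C=cloud(P);save(P,n+"6.png")
    for r in ctrl.find_in("chestnut_0",P)[:4]: print(n,np.round(r["centre"],3),r["score"])
    X=C[(C[...,0]>.40)&(C[...,0]<.66)&(C[...,1]>-.46)&(C[...,1]<-.24)&(C[...,2]>.119)&(C[...,2]<.131)]
    if len(X)>5: print("rim",len(X),cv2.minEnclosingCircle(X[:,:2].astype(np.float32)*1000))
F=cv2.imread("pics/scene6.png")[100:240,280:420];G=cv2.imread("pics/top6.png")[130:250,290:410]
cv2.imwrite("pics/c6.png",np.hstack([cv2.resize(f,(396,396),interpolation=cv2.INTER_CUBIC) for f in(F,G)]))
E
```

```text
16.1167 [ 0.53432922 -0.24165907  0.25400209] [-0.90958284  0.02198472 -2.41065748] [-0.001 -0.313 -0.95 ] [ 0.80369652  0.14935881 -0.68055438  1.66558842  0.4219919   1.33786971
  0.06673198]
scene [ 0.505 -0.263  0.218] 0.52
rim 94 ((528.0502319335938, -331.3128662109375), 76.99408721923828)
top [ 0.512 -0.274  0.216] 0.42
rim 80 ((528.370361328125, -334.4092102050781), 74.48731231689453)
```

View pics/c6.png

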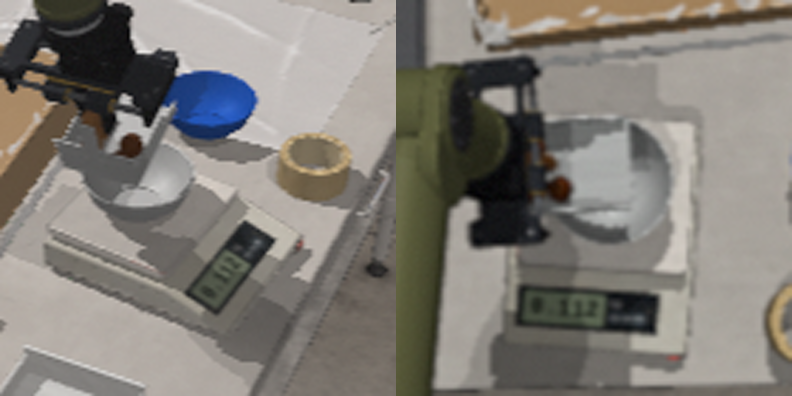

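The chestnuts have slid back under the grip (top view: (558,188) and (548,162)), and the scoop is over the bowl on the scale. The rim centre measures about (529,-334). Tilting to a pour in steps.

>>> move_arm --increments "-1 2 -2 2 0 0 255;-1 3 -2 4 0 0 255;-1 3 -2 4 0 0 255;-1 3 -2 4 0 0 255;-1 3 -2 4 0 0 255;-1 3 -2 4 0 0 255;-1 3 -2 4 0 0 255;0 0 0 2 0 0 255"

```text
time: 16.98
position: [0.5266, -0.2214, 0.2401]
tool_rot: [-2.1, -2.165, -0.185]
ft_force: [0.5, -1.1, -2.1]
grip_width: 0.178
grip_force: 50.0
```

>>> move_arm --increments "0 -2 0 1.5 0 0 255;0 -2.5 0 2 0 0 255;0 -2.5 0 2 0 0 255;0 -2 0 2 0 0 255;0 -2 0 2 0 0 255;0 -2 0 2 0 0 255;0 -2 0 2 0 0 255;0 0 0 0 0 0 255"

```text
time: 17.65
position: [0.5264, -0.2385, 0.2389]
tool_rot: [-1.972, -2.026, -0.419]
ft_force: [-0.0, -0.9, -3.2]
grip_width: 0.184
grip_force: 50.0
```

```bash
python3 - <<'E'
from h import *
s=ctrl.get_state();M=R.from_rotvec(s["tool_rot"]).as_matrix();print(s["time"],s["position"],s["ft_force"],M.round(3)[:,2],s["joint_positions"])
for n in("scene","top"):
    P=ctrl.get_image(n);save(P,n+"7.png")
    for r in ctrl.find_in("chestnut_0",P)[:4]: print(n,np.round(r["centre"],3),r["score"])
E
```

```text
17.65 [ 0.52640618 -0.23846     0.23891264] [-0.00559667 -0.8773818  -3.22956657] [-0.     0.396 -0.918] [ 1.07063355  0.39845055 -0.63469484  1.44700828 -0.13235488  1.55163051
  0.49474138]
```

>>> move_arm --increments "0 -3.6 1.5 2 0 0 255;0 -3.6 1.5 2 0 0 255;0 -3.6 1.5 2 0 0 255;0 -3.6 1.5 2 0 0 255;0 -3.6 1.5 2 0 0 255;0 -3.6 1.5 2 0 0 255;0 -3.6 1.5 2 0 0 255;0 -3.6 1.5 2 0 0 255"

```text
time: 18.52
position: [0.5271, -0.2653, 0.2522]
tool_rot: [-1.799, -1.855, -0.665]
ft_force: [0.9, -0.2, -1.7]
grip_width: 0.181
grip_force: 50.0
```

>>> move_arm --increments "0 0 0 0 0 0 255;0 0 0 0 0 0 255;0 0 0 0 0 0 255;0 0 0 0 0 0 255;0 0 0 0 0 0 255;0 0 0 0 0 0 255;0 0 0 0 0 0 255;0 0 0 0 0 0 255"

```text
time: 19.18
position: [0.5272, -0.2643, 0.2526]
tool_rot: [-1.8, -1.859, -0.661]
ft_force: [-0.2, 0.1, -2.3]
grip_width: 0.183
grip_force: 50.0
```

```bash
python3 - <<'E'
from h import *
s=ctrl.get_state();M=R.from_rotvec(s["tool_rot"]).as_matrix();print(s["time"],s["position"],s["ft_force"],M.round(3)[:,2])
for n in("scene","top"):
    P=ctrl.get_image(n);save(P,n+"8.png")
    for r in ctrl.find_in("chestnut_0",P)[:4]: print(n,np.round(r["centre"],3),r["score"])
F=cv2.imread("pics/scene8.png")[100:240,280:420];G=cv2.imread("pics/top8.png")[130:250,290:410]
cv2.imwrite("pics/c8.png",np.hstack([cv2.resize(f,(396,396),interpolation=cv2.INTER_CUBIC) for f in(F,G)]))
E
```

```text
19.1833 [ 0.52719781 -0.26430107  0.25259885] [-0.18346651  0.0655516  -2.27182698] [-0.     0.632 -0.775]
scene [ 0.546 -0.318  0.096] 0.43
```

View pics/c8.png

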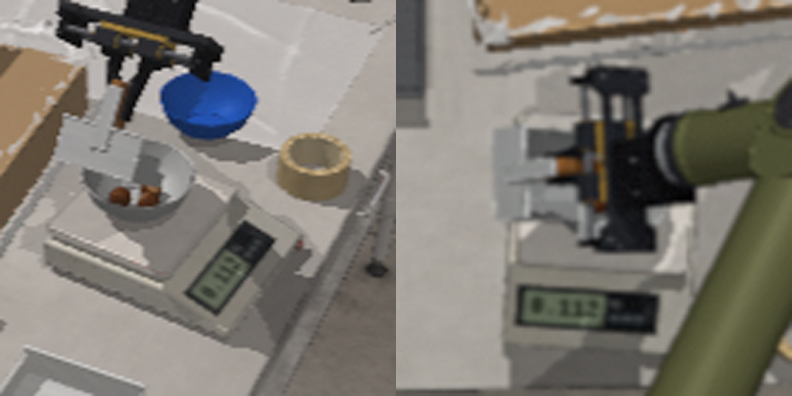

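The scene crop shows chestnuts in the steel bowl on the scale, at (118,196) and (148,195). I'll back away while levelling, then count them.

>>> move_arm --increments "0 3 12 0 0 0 255;0 12 14 -4 0 0 255;-2 24 4 -5 0 0 255;-2 25 2 -5 0 0 255;-2 25 2 -5 0 0 255;-2 25 2 -5 0 0 255;-2 25 2 -5 0 0 255;-2 25 2 -5 0 0 255"

```text
time: 20.05
position: [0.5149, -0.0984, 0.2942]
tool_rot: [-2.145, -2.213, -0.098]
ft_force: [0.2, 0.8, -2.4]
grip_width: 0.178
grip_force: 50.0
```

>>> move_arm --increments "-5 30 -5 -2.6 0 0 255;-5 36 -10 -2.6 0 0 255;-5 36 -15 0 0 -0.5 255;-5 36 -15 0 0 -0.6 255;-5 36 -15 0 0 -0.6 255;-5 36 -15 0 0 -0.6 255;-5 36 -15 0 0 -0.6 255;-5 30 -15 0 0 -0.5 255"

```text
time: 20.72
position: [0.4738, 0.1791, 0.188]
tool_rot: [2.251, 2.191, 0.002]
ft_force: [1.9, 0.1, -2.8]
grip_width: 0.178
grip_force: 50.0
```

>>> move_arm --increments "-5 25 -10 0 0 0 255;-5 20 -10 0 0 0 255;0 10 -5 0 0 0 255;0 0 0 0 0 0 255;0 0 0 0 0 0 255;0 0 0 0 0 0 255;0 0 0 0 0 0 255;0 0 0 0 0 0 255"

```text
time: 21.38
position: [0.4658, 0.2293, 0.1629]
tool_rot: [2.254, 2.187, 0.0]
ft_force: [-0.7, 0.4, -2.8]
grip_width: 0.18
grip_force: 50.0
```

```bash
python3 - <<'E'
from h import *
s=ctrl.get_state();M=R.from_rotvec(s["tool_rot"]).as_matrix();print(s["time"],s["position"],s["ft_force"],M.round(4),s["joint_positions"])
for n in("scene","top"):
    P=ctrl.get_image(n);save(P,n+"9.png");C=cloud(P)
    for r in ctrl.find_in("chestnut_0",P)[:4]: print(n,np.round(r["centre"],3),r["score"])
    X=C[(C[...,0]>.40)&(C[...,0]<.66)&(C[...,1]>-.46)&(C[...,1]<-.24)&(C[...,2]>.119)&(C[...,2]<.131)]
    print("rim",len(X),cv2.minEnclosingCircle(X[:,:2].astype(np.float32)*1000))
F=cv2.imread("pics/scene9.png")[130:390,180:440];G=cv2.imread("pics/top9.png")[155:215,325:385]
cv2.imwrite("pics/c9.png",np.hstack([cv2.resize(f,(396,396),interpolation=cv2.INTER_CUBIC) for f in(F,G)]))
E
```

```text
21.3833 [0.46581641 0.22934452 0.16290023] [-0.68096533  0.36752188 -2.75806478] [[ 3.020e-02  9.995e-01  9.000e-04]
 [ 9.995e-01 -3.020e-02 -6.000e-04]
 [-5.000e-04  9.000e-04 -1.000e+00]] [ 0.44852135  0.19698368 -1.04561799  1.82416618  0.18217218  1.22265488
 -0.68152641]
scene [ 0.517 -0.34   0.097] 0.52
rim 142 ((532.603759765625, -331.8540954589844), 78.02234649658203)
top [ 0.517 -0.35   0.096] 0.38
rim 118 ((528.2808837890625, -334.523681640625), 74.7353744506836)
```

View pics/c9.png

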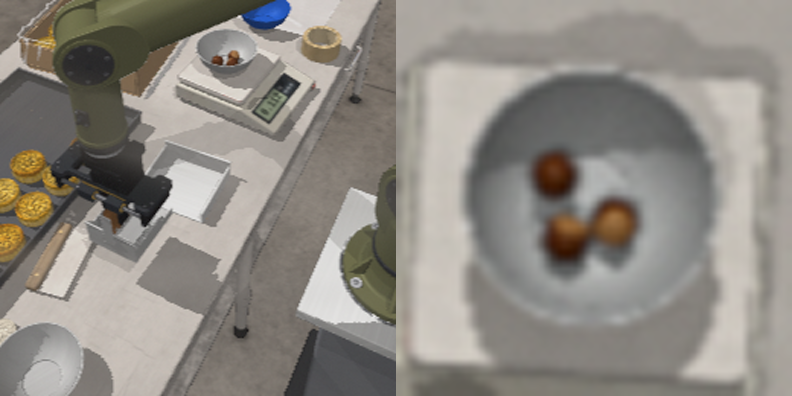

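The top crop shows all three chestnuts in the bowl, at (555,173), (567,236) and (613,221), and the bowl has not moved. I'll set the scoop down at its old spot.

>>> move_arm --increments "-4 15 -5 0 0 0 255;-5 20 -10 0 0 0 255;-5 25 -15 0 0 0 255;-5 18 -15 0 0 0 255;-3 10.5 -15 0 0 0 255;0 0 -12 0 0 0 255;0 0 -8 0 0 0 255;0 0 -6 0 0 0 255"

```text
time: 22.25
position: [0.4435, 0.3174, 0.0753]
tool_rot: [2.253, 2.188, -0.003]
ft_force: [0.1, -0.7, -2.0]
grip_width: 0.178
grip_force: 50.0
```

>>> move_arm --increments "0 0 -4 0 0 0 255;0 0 -3 0 0 0 255;0 0 -2 0 0 0 255;0 0 -1.2 0 0 0 255;0 0 0 0 0 0 255;0 0 0 0 0 0 255;0 0 0 0 0 0 255;0 0 0 0 0 0 255"

```text
time: 22.92
position: [0.4433, 0.3191, 0.0665]
tool_rot: [2.252, 2.19, 0.001]
ft_force: [0.8, 0.1, -1.9]
grip_width: 0.18
grip_force: 50.0
```

Not yet touching; I'll lower the last bit.

>>> move_arm --increments "0 0 -0.4 0 0 0 255;0 0 -0.3 0 0 0 255;0 0 0 0 0 0 255;0 0 0 0 0 0 255;0 0 0 0 0 0 255;0 0 0 0 0 0 255;0 0 0 0 0 0 255;0 0 0 0 0 0 255"

```text
time: 23.58
position: [0.4433, 0.3191, 0.066]
tool_rot: [2.252, 2.19, 0.0]
ft_force: [-1.4, -1.8, 6.0]
grip_width: 0.178
grip_force: 50.0
```

Contact (Fz +6 N). Opening the fingers.

>>> move_arm --increments "0 0 0 0 0 0 200;0 0 0 0 0 0 150;0 0 0 0 0 0 100;0 0 0 0 0 0 50;0 0 0 0 0 0 0;0 0 0 0 0 0 0;0 0 0 0 0 0 0;0 0 0 0 0 0 0"

```text
time: 24.25
position: [0.4432, 0.319, 0.0655]
tool_rot: [2.252, 2.19, 0.0]
ft_force: [-0.5, 0.9, 0.3]
grip_width: 0.662
grip_force: 0.0
```

>>> move_arm --increments "0 0 0 0 0 0 0;0 0 0 0 0 0 0;0 0 0 0 0 0 0;0 0 0 0 0 0 0;0 0 0 0 0 0 0;0 0 0 0 0 0 0;0 0 0 0 0 0 0;0 0 0 0 0 0 0"

```text
time: 24.92
position: [0.4432, 0.319, 0.0655]
tool_rot: [2.252, 2.19, 0.0]
ft_force: [0.4, 0.5, -0.3]
grip_width: 0.996
grip_force: 0.0
```

>>> move_arm --increments "0 0 8 0 0 0 0;0 0 15 0 0 0 0;0 0 25 0 0 0 0;0 0 30 0 0 0 0;0 0 30 0 0 0 0;0 0 30 0 0 0 0;0 0 20 0 0 0 0;0 0 0 0 0 0 0"

```text
time: 25.58
position: [0.445, 0.3214, 0.2297]
tool_rot: [2.25, 2.189, 0.014]
ft_force: [0.7, 1.5, 0.3]
grip_width: 0.998
grip_force: 0.0
```

```bash
python3 - <<'E'
from h import *
s=ctrl.get_state();print(s["time"],s["position"],s["grip_width"])
P=ctrl.get_image("wrist");C=cloud(P)
X=C[(C[...,2]>.085)&(C[...,2]<.125)&(P["depth"]>0)&(abs(C[...,0]-.443)<.06)&(abs(C[...,1]-.32)<.06)]
print(cv2.minAreaRect(X[:,:2].astype(np.float32)*1000),np.percentile(X[:,2],[50,98]))
P=ctrl.get_image("top");print([(np.round(r["centre"],3),r["score"]) for r in ctrl.find_in("chestnut_0",P)[:4]],[np.round(r["centre"],3) for r in ctrl.find_in("bowl",P)[:3]])
save(P,"top10.png")
F=cv2.imread("pics/top10.png")[150:250,150:400];cv2.imwrite("pics/c10.png",cv2.resize(F,None,fx=3,fy=3,interpolation=cv2.INTER_CUBIC))
E
```

```text
25.5833 [0.44497243 0.32143237 0.22965189] 0.99775094967746
((443.27838134765625, 321.7954406738281), (55.42496109008789, 19.258256912231445), 86.4099349975586) [0.10723856 0.10927982]
[(array([ 0.517, -0.35 ,  0.094]), 0.45), (array([ 0.548, -0.317,  0.095]), 0.44)] [array([ 0.557, -0.644,  0.019]), array([ 0.538, -0.339,  0.092])]
```

View pics/c10.png

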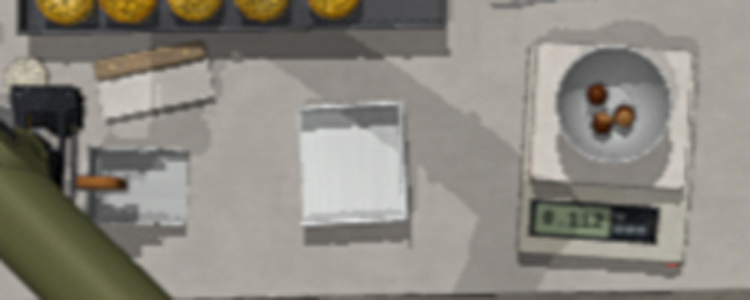

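The scoop is flat on the bench and released (grip at (102,183), top at 108–109 mm). The tray is empty, and the three chestnuts are in the bowl on the scale at (597,93), (601,122) and (625,116).

```bash
python3 -c "
from bench import ctrl
print(ctrl.close_job())"
```

```text
the job is handed in; nothing more can be done
None
```

All three chestnuts were scooped from the tray and tipped into the steel bowl on the scale, which has not moved; the scoop is flat on the bench and released, and the job was handed in at about 26 s of the 61 s allowed.

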